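Lock the kitchen knife case after the cooking session

ROBOT

A 7-joint arm with a two-finger parallel gripper is mounted at the origin on the work surface. World frame = base frame: x ahead of the robot, y to its left, z up, the work surface at z = 0. Lengths are in m, angles in rad, forces in N, time in s.
With the tool pointing down it reaches from about 0.35 to 0.9 m from the base axis. Payload 8.1 kg.
Tool frame: the origin (TCP) lies midway between the tips of the shut fingers; the grasp point (between the pads) lies behind it (arm.tcp_to_grasp is the z of the grasp point in the tool frame, in m); z points along the fingers, y is the line along which they close (so a half turn about z gives the same grasp; the last joint's range is limited). The gripper opens to 92 mm and grips with 3 to 60 N. Pads are 19 mm wide; open, the fingers measure 130 mm over their backs; the gripper's body (75 mm by 190 mm) begins 47 mm behind the grasp point.
Start: joints at [-0.103, 0.434, 0.025, 1.573, -0.012, 1.134, -0.075], TCP at [0.625, -0, 0.227] pointing down, gripper open.
Joint ranges: [-2.62, 2.62], [-0.44, 2.09], [-1.27, 1.32], [0.08, 2.57], [-1.32, 4.46], [0.12, 2], [-2.74, 2.74]. Speed limits (rad/s): [2.22, 2.22, 3.01, 3.01, 3.14, 3.14, 3.14].

INTERFACE

Orientations are given as a rotation vector (axis times angle).
In Python, from cell import readout, vision, arm gives the robot as it stands.
- The arm moves only by the tool carry_out, never from a script. Its argument "increments" is one flat list of numbers, 6 for each row, row after row: the shift along the world's x, y, z in mm, then the turn, a rotation vector about the world's x, y, z in rad. In form: [tx, ty, tz, wx, wy, wz, tx, ty, tz, wx, wy, wz, ...]. A call has 1 to 20 rows; each row shifts and turns the commanded pose from where the row before left it; what a row does not reach is not made up. A row lasts 1/8 s, in which the tool goes at most 62.5 mm and 10.7 degrees, less where a joint would pass 70% of its speed; a pose out of reach is approached as far as the arm can. A call with a gripper value outside its range is refused whole. "grip" is the closure, from 0 (fully open) to 1 (shut), set as the call begins (left out, the last holds). The fingers move at their own pace and stop on an object; "newtons" is the grip in N (left out, the last holds). Time passes only in rows, so rows that do not move let the fingers close. It gives the time, the measured TCP pose, the force, the opening and the grip force at its end, in the units of the state.
- readout.observe(): the state, without advancing time (a new reading comes with each control period).
- vision.get_image(name): name is "scene" or "side" or "wrist"; returns the picture (420x560x3 uint8, red, green, blue); there is no depth.
- vision.calibration(name): a dict with "fov_y" (degrees; the focal length in pixels is half the picture's height over the tangent of half this angle, whatever the lens; pixels are square), "cx", "cy" (the principal point, pixels), "pose" (4x4, takes a point from camera to world coordinates). Camera axes: x right, y up, looking along -z (the intrinsics and any distortion apply to the point x, -y, -z); pixel columns grow to the right and rows downward; lengths in m; the calibration is good to about 2 mm. A picture is of the moment at which its call begins: read the wrist's pose just before it. calibration takes no time and is no camera call; for the wrist camera it gives the pose at the moment of the call.
- arm.sign_off(): hands the job in; it is judged then, once.
The state is a dict: "clock": time; "joints": joint angles; "dq": joint speeds; "joint_efforts": joint torques, N m; "position": TCP position; "ee_rot": TCP orientation; "force": force on the tool from outside, world axes, zero at the start; "ft_torque": the same for the moment, N m; "width": opening from 0.0 (shut) to 1.0 (fully open); "gripper_force": force on a finger pad.
Only numpy, scipy, OpenCV 4.12 (cv2) and the standard library are available. Lean on these libraries where they do the work, as an engineer would, in place of code of your own. Each camera call takes 0.05 s, during which the arm holds its last target. There are 200 camera calls.

TASK

Lock the knives away: with the fingertips press the long spring catch bar on the side of the knife case down and, while it is held down, push the sliding lid by its upright lug past the catch's tooth until the lid is fully shut, then let go so that the tooth springs up behind the lug. Only press and push: do not lift or drag the case, and leave the tea cup, bowl and sauce bottle where they are.

Things in the scene. Friction and masses are not known exactly. Their poses are not given: they have to be found in the camera images.
- case: White plastic knife case, 130 mm (own x) by 260 mm (own y), 60 mm high, about 2.5 kg, loose on rubber feet (slips if pushed sideways with over 12 N). Origin: centre of its underside on the table; z up. Its lid slides level along own +y to shut a 112 mm opening in its top. The spring catch is on its own +x side. Yaw within 0.6 rad of the world axes. Nothing on it is higher than 95 mm.
- lid (a joint): Travel of the sliding lid in m along the case's own +y: 0 fully open, 0.113 fully shut at the end stop. Starts at 0 to 0.045. While the catch is up, its tooth stops the lid's block at 0.070; the lid must go beyond 0.108 before the tooth can rise behind the lug. Rubs with about 1.5 N and stays where it is left.
- catch (a joint): Downward travel of the spring catch in m: 0 up, 0.011 fully down. About 2 N to start it, 5 N fully down. The tooth clears the lid once it is down 0.008 or more. It springs up by itself, unless part of the lid is above the tooth.
- lug_face (a point): On the pushing face (looking to case -y) of the lid's metal lug; moves with the lid. The lug is an upright plate 52 mm wide (case x), 10 mm thick, over the catch bar with 3 mm of air below it, top 95 mm above the table. The point is above the bar's middle line, 80 mm above the table: case x 105 mm, y -60 mm + lid travel. A 30 mm long block beside the bar (case x 66 to 82 mm) carries the lug.
- pad_top (a point): Centre of the top face of the catch bar: a flat steel strip 34 mm wide (case x), 190 mm long (case y), parallel to the lid's travel; top 58 mm above the table when up, 47 mm fully down. In the case frame x 105 mm, y -15 mm. It can be pressed anywhere along its length (it goes down level) and a fingertip can slide along it.
- tooth (a point): Top of the catch's tooth, an 8 by 8 mm steel stud between the bar and the case (case x 74 mm, y 44 mm), 69 mm above the table when up; it goes down and up with the bar. The tooth is 31 mm from the middle line of the bar, so a fingertip on that line passes beside it.
- teacup: White tea cup, 76 mm wide, 62 mm high, loose; a bystander. Origin: centre of its underside.
- bowl: Small blue bowl, 110 mm wide, 50 mm high, loose; a bystander. Origin: centre of its underside.
- sauce: Amber sauce bottle, 52 mm wide, 105 mm high, loose; a bystander. Origin: centre of its underside.

How it is judged:
By the outcome, as a careful person would: the job done as asked, in the order asked, and still so for the second after the job is handed in, with the robot touching nothing.
It also fails if it takes over 38 s, if anything falls off the work surface, if the arm or the gripper's body presses on something with over 40 N, if the wrist force passes 120 N, or if a joint passes its speed limit or range.

## Working session

There is one attempt and no reset: what is moved stays moved. The work goes in short steps, Python scripts to look and compute and a tool call to move; the robot and the scene stay as the last step left them, time stands still between calls to the robot, and variables do not carry over. Pictures are saved under pics/ and viewed, at most 10 in all, crops included, and the job is handed in when it is done.

Besides the shell and the picture viewer there is one more tool, called after ">>>" as name(argument=value, ...) on one line, values as JSON. carry_out: Moves the arm, as the interface text tells. Its arguments: {"type":"object","properties":{"increments":{"type":"array","items":{"type":"number"}},"grip":{"type":"number"},"newtons":{"type":"number"}},"required":["increments"]}

```bash
mkdir -p pics; ls; python3 - <<'E'
from cell import readout, vision, arm
import cv2,numpy as np
for n in ["scene","side","wrist"]:
    c=vision.calibration(n); im=vision.get_image(n); cv2.imwrite(f"pics/{n}0.png",im[:,:,::-1])
    print(n,{k:(np.round(v,3).tolist() if k=='pose' else v) for k,v in c.items()})
print(readout.observe()); print(arm.tcp_to_grasp)
E
```

```text
pics
scene {'fov_y': 47.53297751018988, 'cx': 283.0467109871065, 'cy': 209.5442345387633, 'pose': [[0.11, -0.684, 0.721, 1.371], [0.994, 0.072, -0.083, -0.062], [0.005, 0.726, 0.688, 0.838], [0.0, 0.0, 0.0, 1.0]]}
side {'fov_y': 57.34294387292575, 'cx': 275.5101504277261, 'cy': 213.75677439855644, 'pose': [[-0.95, 0.241, -0.2, 0.388], [-0.313, -0.739, 0.597, 0.553], [-0.004, 0.629, 0.777, 0.755], [0.0, 0.0, 0.0, 1.0]]}
wrist {'fov_y': 62.251641454960776, 'cx': 280.81702590912107, 'cy': 211.6093834150649, 'pose': [[1.0, -0.001, 0.002, 0.625], [0.0, 0.968, 0.252, 0.067], [-0.002, -0.252, 0.968, 0.385], [0.0, 0.0, 0.0, 1.0]]}
{'clock': 0.15, 'joints': array([-0.10257088,  0.43507928,  0.02499903,  1.57388348, -0.01159623,
        1.13396773, -0.07508501]), 'dq': array([-0.00076655, -0.00032708, -0.00053757, -0.00322051, -0.00012923,
       -0.00136374,  0.0010851 ]), 'joint_efforts': array([ 9.13879558e-04, -6.68263149e+01,  9.85680185e-01, -3.14695251e+01,
       -6.03506877e-02,  3.94195947e-02,  8.07748006e-05]), 'position': array([ 6.24623349e-01, -8.03331009e-05,  2.26117155e-01]), 'ee_rot': array([-2.22102497e+00, -2.22079462e+00,  1.45479528e-03]), 'force': array([0.80516039, 0.2307615 , 0.22638759]), 'ft_torque': array([0.03105875, 0.03163792, 0.00210028]), 'gripper_force': 0.0, 'width': 0.996623496439926}
-0.0188
```

View pics/scene0.png

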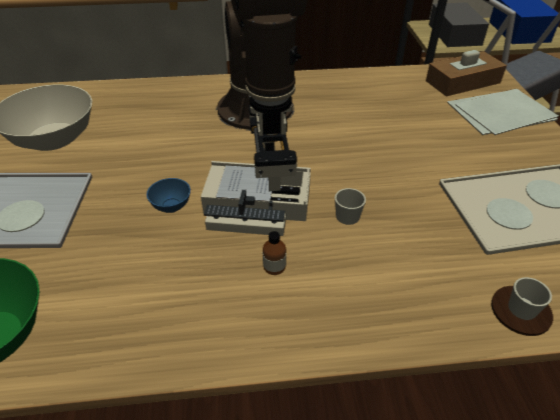

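View pics/side0.png

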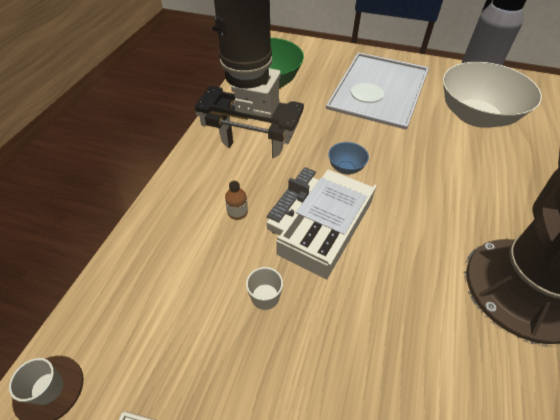

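View pics/wrist0.png

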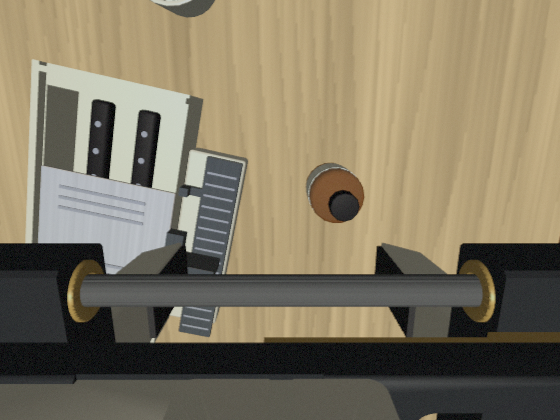

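The wrist view shows the case, yawed by about -0.2 rad. The bar runs from (228,158) to (196,335), the lug is near (203,262) and the tooth near (185,190). The sauce bottle is at (335,195), and the cup is beyond the case. I'll enlarge all three views for corner picking.

```bash
python3 - <<'E'
import cv2,numpy as np
a=cv2.imread("pics/wrist0.png")[140:345,150:255]; b=cv2.imread("pics/side0.png")[160:240,260:330]; c=cv2.imread("pics/scene0.png")[180:240,195:295]
o=np.zeros((600,800,3),np.uint8)
A=cv2.resize(a,None,fx=2.9,fy=2.9,interpolation=cv2.INTER_CUBIC); o[:A.shape[0],:A.shape[1]]=A
B=cv2.resize(b,None,fx=4,fy=4,interpolation=cv2.INTER_CUBIC); o[:320,310:590]=B
C=cv2.resize(c,None,fx=4,fy=4,interpolation=cv2.INTER_CUBIC); o[340:580,310:710]=C
cv2.imwrite("pics/comp.png",cv2.convertScaleAbs(o,alpha=1.5))
E
```

```text
(no output)
```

View pics/comp.png

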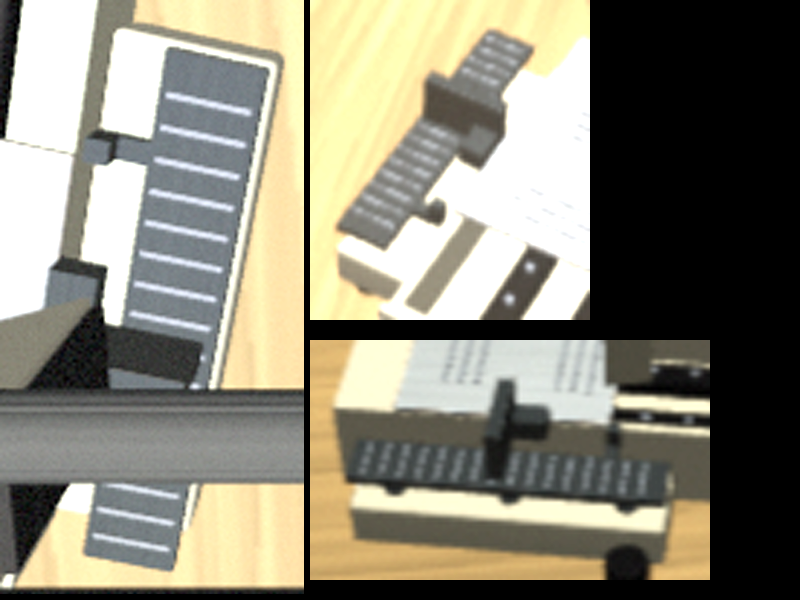

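The composite shows the bar corners, the tooth stud and the lug clearly in all three views. Next I triangulate them.

```bash
cat > h.py <<'E'
import numpy as np
from cell import vision
def ray(n,u,v,c=None):
    c=c or vision.calibration(n); f=210/np.tan(np.radians(c['fov_y'])/2); P=np.array(c['pose'])
    d=P[:3,:3]@np.array([(u-c['cx'])/f,-(v-c['cy'])/f,-1]); return P[:3,3],d/np.linalg.norm(d)
def plane(r,z): o,d=r; return o+d*(z-o[2])/d[2]
def tri(rs):
    A=sum(np.eye(3)-np.outer(d,d) for o,d in rs); b=sum((np.eye(3)-np.outer(d,d))@o for o,d in rs)
    p=np.linalg.solve(A,b); return p,[np.linalg.norm(np.cross(d,p-o))*1e3 for o,d in rs]
E
python3 - <<'E'
from h import *
np.set_printoptions(precision=4,suppress=True)
W=lambda u,v:(150+u/2.9,140+v/2.9); S=lambda u,v:(260+(u-310)/4,160+v/4); C=lambda u,v:(195+(u-310)/4,180+(v-340)/4)
pts={ # +y end / -y end, inner / outer
'in+':(W(167,47),S(385,246),C(672,462)),'out+':(W(270,67),S(340,229),C(664,497)),
'in-':(W(85,553),S(533,45),C(357,440)),'out-':(W(172,570),S(490,30),C(347,478)),
'tooth':(W(100,146),S(432,208),C(613,430)),}
for k,(w,s,c) in pts.items():
    rs=[ray('wrist',*w),ray('side',*s),ray('scene',*c)]
    print(k,tri(rs[:2]),tri(rs),'plane',[plane(r,.069 if k=='tooth' else .058) for r in rs])
P={k:plane(ray('wrist',*v[0]),.058) for k,v in pts.items()}
m=sum(P[k] for k in list(P)[:4])/4; y=(P['in+']+P['out+']-P['in-']-P['out-'])/2
print('centre',m,'len',np.linalg.norm(y),'wid',np.linalg.norm(P['in+']-P['out+']),np.linalg.norm(P['in-']-P['out-']),'yaw',np.arctan2(-y[0],y[1]))
# lug top corners in side, scene
for n,q in [('side',S(427,73)),('side',S(505,105)),('scene',C(507,378)),('scene',C(490,440))]: print(n,plane(ray(n,*q),.095))
# side/scene bystanders
for n,q in [('scene',(349,205)),('scene',(274,262)),('scene',(169,200))]: print(plane(ray(n,*q),.03))
E
```

```text
in+ (array([0.5545, 0.0346, 0.0542]), [np.float64(0.999893585351097), np.float64(0.9998935853512759)]) (array([0.5547, 0.0358, 0.0554]), [np.float64(1.0985033562197781), np.float64(1.5384254418316126), np.float64(1.436143461304621)]) plane [array([0.5562, 0.0355, 0.058 ]), array([0.5529, 0.0367, 0.058 ]), array([0.5579, 0.0369, 0.058 ])]
out+ (array([0.5861, 0.0267, 0.0479]), [np.float64(2.2175912968933824), np.float64(2.217591296893244)]) (array([0.5852, 0.0291, 0.0541]), [np.float64(3.535633795294154), np.float64(2.493769414723072), np.float64(1.6793596386711511)]) plane [array([0.5891, 0.0291, 0.058 ]), array([0.5815, 0.0329, 0.058 ]), array([0.5867, 0.0289, 0.058 ])]
in- (array([ 0.5141, -0.1533,  0.0522]), [np.float64(0.3732210951321358), np.float64(0.37322109513211277)]) (array([ 0.5145, -0.1504,  0.0548]), [np.float64(1.015153967808075), np.float64(1.2552122223881574), np.float64(1.4022128563120098)]) plane [array([ 0.5163, -0.1491,  0.058 ]), array([ 0.5129, -0.148 ,  0.058 ]), array([ 0.5191, -0.1488,  0.058 ])]
out- (array([ 0.5453, -0.1638,  0.047 ]), [np.float64(0.0477779
[... 266 characters left out ...]
 0.5514, -0.1544,  0.058 ])]
tooth (array([0.5341, 0.0044, 0.0625]), [np.float64(0.5366107779277911), np.float64(0.5366107779279999)]) (array([0.5339, 0.0046, 0.0639]), [np.float64(0.36670668934474937), np.float64(1.1136899157609383), np.float64(0.9733253160069479)]) plane [array([0.5355, 0.0053, 0.069 ]), array([0.5331, 0.01  , 0.069 ]), array([0.5382, 0.0037, 0.069 ])]
centre [ 0.5524 -0.0602  0.058 ] len 0.18937423191434546 wid 0.03356295701933516 0.03241976440740396 yaw -0.21597553499728597
side [ 0.5606 -0.0683  0.095 ]
side [ 0.5095 -0.0575  0.095 ]
scene [ 0.5146 -0.0568  0.095 ]
scene [ 0.5675 -0.0692  0.095 ]
[0.5255 0.1999 0.03  ]
[ 0.6897 -0.0035  0.03  ]
[ 0.4601 -0.2461  0.03  ]
```

Bar centre is (0.5524, -0.0602) with yaw -0.216 and length 189 mm (given 190). The tooth prediction agrees within 2 mm, and the lid travel is about 34 mm. I'll shut the fingers, turn the closing line along case y, and hover over the bar behind the lug.

>>> carry_out(increments=[-10, -12.5, 0, 0, 0, 0.17, -10, -12.5, 0, 0, 0, 0.17, -10, -12.5, 0, 0, 0, 0.17, -10, -12.5, 0, 0, 0, 0.17, -10, -12.5, 0, 0, 0, 0.17, -10, -12.5, 0, 0, 0, 0.17, -10, -12.5, 0, 0, 0, 0.17, -11, -12.5, 0, 0, 0, 0.165, 0, 0, -20, 0, 0, 0, 0, 0, -30, 0, 0, 0, 0, 0, -30, 0, 0, 0, 0, 0, -20, 0, 0, 0, 0, 0, 0, 0, 0, 0, 0, 0, 0, 0, 0, 0], grip=1, newtons=20)

```text
clock: 1.9
position: [0.5445, -0.1001, 0.1275]
ee_rot: [0.338, 3.122, 0.0]
force: [0.4, 0.7, -0.4]
width: 0.005
gripper_force: 0.0
```

```bash
python3 - <<'E'
from cell import readout, vision
import cv2,numpy as np
o=np.hstack([vision.get_image("wrist"),cv2.resize(vision.get_image("side")[100:240,200:340],(420,420))])
cv2.imwrite("pics/w1.png",cv2.resize(o,(800,343))[:,:,::-1])
s=readout.observe(); print(s['position'],s['ee_rot'],s['force'],s['width'])
E
```

```text
[ 0.54470587 -0.10006204  0.12780407] [3.38328722e-01 3.12160823e+00 3.75408119e-05] [-0.26898615 -0.26823052 -0.97599902] 0.0034945416012192904
```

View pics/w1.png

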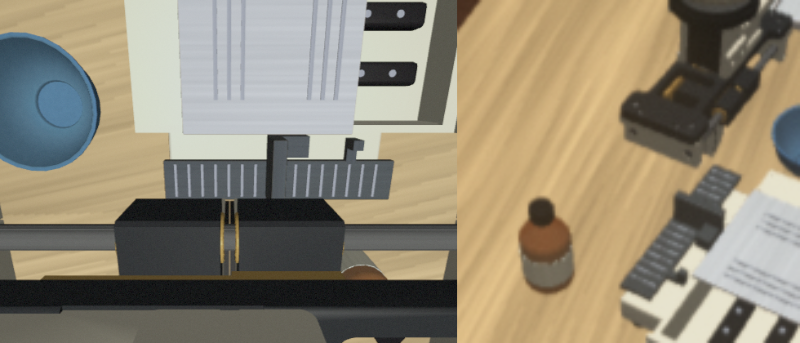

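The wrist view shows the bar horizontal at rows 160–198, with the lug at columns 266–288 and the tooth at (353,148). The finger carriers hide the tips, so I'll check the projections numerically and take a side view crop.

```bash
python3 - <<'E'
from h import *
import cv2
from cell import readout
np.set_printoptions(precision=4,suppress=True)
def proj(n,p):
    c=vision.calibration(n);f=210/np.tan(np.radians(c['fov_y'])/2);P=np.array(c['pose']);q=P[:3,:3].T@(p-P[:3,3]);return np.array([c['cx']+f*q[0]/-q[2],c['cy']-f*q[1]/-q[2]])
t=readout.observe()['position']
ey=np.array([.2143,.9768,0]);ex=np.array([.9768,-.2143,0]);B=np.array([.5524,-.0602,.058])
for n in('wrist','side','scene'): print(n,proj(n,t)*(.8163 if n=='wrist' else 1),[proj(n,t+np.array([0,0,.05])+s*.019*ey)*(.8163 if n=='wrist' else 1) for s in(-1,1)])
for nm,q,z in [('lug -y top',(267,150),.095),('lug +y top',(286,150),.095),('bar end-',(164.5,180),.058),('bar end+',(393,180),.058),('bar in',(280,160),.058),('bar out',(280,198.5),.058),('tooth',(352,147),.069)]:
    p=plane(ray('wrist',q[0]/.8163,q[1]/.8163),z)-B; print(nm,p@ex*1e3,p@ey*1e3)
a=cv2.resize(vision.get_image('scene')[100:240,190:310],(480,560));b=cv2.resize(vision.get_image('side')[110:220,260:340],(320,440))
o=np.zeros((560,800,3),np.uint8);o[:,:480]=a;o[:440,480:]=b
cv2.imwrite('pics/c2.png',cv2.convertScaleAbs(o[:,:,::-1],alpha=1.8))
E
```

```text
wrist [229.44   214.7466] [array([185.3031, 260.8413]), array([273.7328, 260.87  ])]
side [299.9264 160.8409] [array([304.8633, 139.8316]), array([296.9143, 149.4451])]
scene [225.0898 188.5718] [array([214.7767, 170.7398]), array([231.835 , 171.9595])]
lug -y top -32.48940696079586 -14.963470958910854
lug +y top -32.49390534325006 -2.0044267176381063
bar end- -0.468513515748595 -94.87482418283835
bar end+ -0.5357169243964608 96.30523662249932
bar in -17.598429037102896 0.982891736931829
bar out 15.886057805925912 2.510102716558355
tooth -30.2365892743572 54.13770939274005
```

View pics/c2.png

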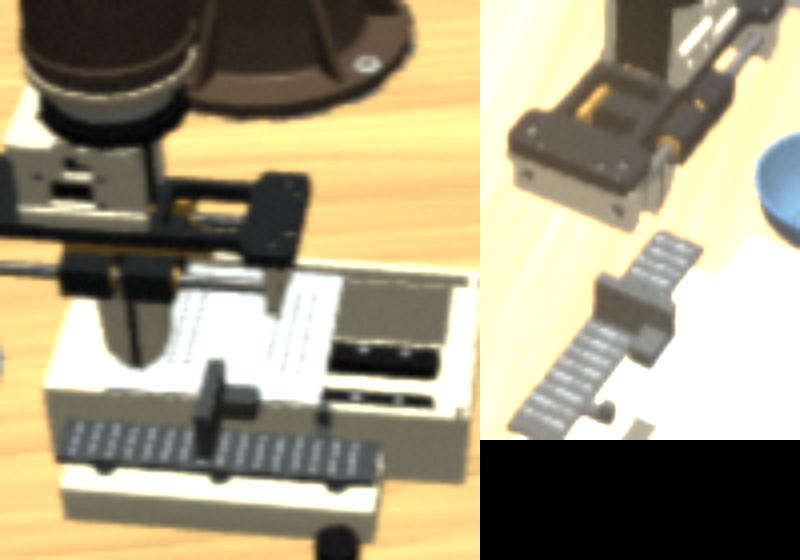

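The scene view shows the shut fingertips rounded at about (224,191), matching the projected TCP. The gripper's end bracket hangs down at about (259,180), so I need its clearance.

```bash
python3 - <<'E'
from h import *
from cell import readout
np.set_printoptions(precision=1,suppress=True)
t=readout.observe()['position']
ey=np.array([.2143,.9768,0]);ex=np.array([.9768,-.2143,0])
def rel(p): p=p-t; return np.array([p@ex,p@ey,p[2]])*1e3
S=lambda u,v:(260+(u-480)/4,110+v/4); C=lambda u,v:(190+u/4,100+v/4)
# end bracket bottom: candidate scene corner vs both side corners
for q in [(630,226),(512,182)]:
  for k in (.085,.095,.105):
    o,d=ray('side',*S(*q)); p=o+d*((k-(o-t)@ey)/(d@ey)); print('side',q,rel(p))
for q in [(272,318),(290,300)]:
  for k in (.085,.095,.105):
    o,d=ray('scene',*C(*q)); 
    for xx in(-.037,.037):
      p=o+d*((xx-(o-t)@ex)/(d@ex)); print('scene',q,xx,rel(p)); 
    break
for xx in(-.01,.01,.02):
  for nm,q in [('carrier',(150,300)),('tip',(137,366)),('fl',(104,320)),('fr',(174,320))]:
    o,d=ray('scene',*C(*q)); p=o+d*((xx-(o-t)@ex)/(d@ex)); print(nm,rel(p))
E
```

```text
side (630, 226) [-36.3  85.   70.2]
side (630, 226) [-41.2  95.   81. ]
side (630, 226) [-46.2 105.   91.7]
side (512, 182) [35.4 85.  67.7]
side (512, 182) [29.  95.  78.5]
side (512, 182) [ 22.7 105.   89.3]
scene (272, 318) -0.037 [-37.   70.1   2.6]
scene (272, 318) 0.037 [37.  82.8 65.2]
scene (290, 300) -0.037 [-37.   80.9  17. ]
scene (290, 300) 0.037 [37.  92.7 78.3]
carrier [-10.    6.1  32.1]
tip [-10.   -5.4 -18. ]
fl [-10.  -21.6  15. ]
fr [-10.   18.8  18.8]
carrier [10.  11.2 48.9]
tip [10.   0.1 -0.1]
fl [ 10.  -15.8  32.2]
fr [10.  23.6 35.9]
carrier [20.  13.8 57.3]
tip [20.   2.8  8.9]
fl [ 20.  -12.9  40.8]
fr [20.  26.  44.4]
```

Bracket and carriers clear the lug top by about 10 mm when the tip is at z=49 mm. I'll back off 5 mm and descend to just above the bar.

>>> carry_out(increments=[-1, -5, -15, 0, 0, 0, 0, 0, -20, 0, 0, 0, 0, 0, -20, 0, 0, 0, 0, 0, -5, 0, 0, 0, 0, 0, 0, 0, 0, 0])

```text
clock: 2.72
position: [0.5428, -0.1052, 0.0664]
ee_rot: [-0.339, -3.123, -0.0]
force: [-0.3, 0.6, 0.2]
width: 0.002
gripper_force: 0.0
```

>>> carry_out(increments=[0, 0, -4, 0, 0, 0, 0, 0, -4, 0, 0, 0, 0, 0, -4, 0, 0, 0, 0, 0, -2, 0, 0, 0, 0, 0, 0, 0, 0, 0, 0, 0, 0, 0, 0, 0])

```text
clock: 3.48
position: [0.5434, -0.1051, 0.053]
ee_rot: [0.338, 3.123, -0.0]
force: [1.3, -0.6, 2.2]
width: 0.006
gripper_force: 1.3
```

>>> carry_out(increments=[0, 0, -2.5, 0, 0, 0, 0, 0, -2, 0, 0, 0, 0, 0, 0, 0, 0, 0, 0, 0, 0, 0, 0, 0])

```text
clock: 3.98
position: [0.5433, -0.1051, 0.0484]
ee_rot: [0.338, 3.123, 0.0]
force: [2.3, -1.2, 3.9]
width: 0.002
gripper_force: 2.0
```

>>> carry_out(increments=[0, 0, -0.7, 0, 0, 0, 1.1, 4.9, 0, 0, 0, 0, 1.1, 4.9, 0, 0, 0, 0, 1.1, 4.9, 0, 0, 0, 0, 1.1, 4.9, 0, 0, 0, 0, 1.1, 4.9, 0, 0, 0, 0, 0, 0, 0, 0, 0, 0])

```text
clock: 4.85
position: [0.5483, -0.0796, 0.0474]
ee_rot: [-0.337, -3.123, -0.001]
force: [-2.1, -0.9, 3.5]
width: 0.004
gripper_force: 2.3
```

```bash
python3 - <<'E'
from cell import vision,readout
import cv2,numpy as np
a=cv2.resize(vision.get_image('scene')[150:240,190:320],(520,360));b=cv2.resize(vision.get_image('side')[130:230,255:325],(280,400))
o=np.zeros((400,800,3),np.uint8);o[:360,:520]=a;o[:,520:]=b
cv2.imwrite('pics/c3.png',cv2.convertScaleAbs(o[:,:,::-1],alpha=1.8))
s=readout.observe();print(s['position'],s['force'])
E
```

```text
[ 0.54823356 -0.07962381  0.04741417] [-2.00542874  0.15025528  3.73710271]
```

View pics/c3.png

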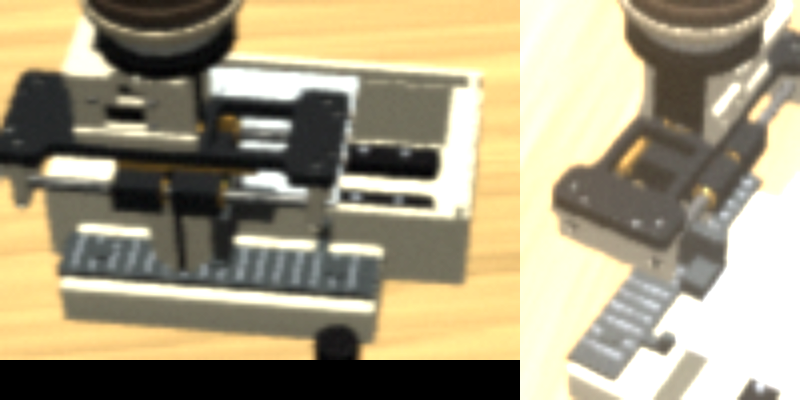

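The bar is pressed down on its ledge, and the fingers stand right behind the lug and are pushing it. Continuing the push.

>>> carry_out(increments=[1.1, 4.9, 0, 0, 0, 0, 1.1, 4.9, 0, 0, 0, 0, 1.1, 4.9, 0, 0, 0, 0, 1, 4.9, 0, 0, 0, 0, 1.1, 4.9, 0, 0, 0, 0, 1.1, 4.9, 0, 0, 0, 0, 1, 4.9, 0, 0, 0, 0, 0, 0, 0, 0, 0, 0])

```text
clock: 5.95
position: [0.5561, -0.0459, 0.0475]
ee_rot: [0.338, 3.123, 0.0]
force: [-2.0, -1.3, 4.0]
width: 0.011
gripper_force: 2.3
```

>>> carry_out(increments=[1.1, 4.9, 0, 0, 0, 0, 1.1, 4.9, 0, 0, 0, 0, 1.1, 4.9, 0, 0, 0, 0, 1, 4.9, 0, 0, 0, 0, 0, 0, 0, 0, 0, 0])

```text
clock: 6.58
position: [0.5605, -0.0262, 0.0476]
ee_rot: [0.338, 3.123, 0.001]
force: [-1.6, -1.2, 3.9]
width: 0.003
gripper_force: 2.3
```

>>> carry_out(increments=[0.9, 3.9, 0, 0, 0, 0, 0.8, 3.9, 0, 0, 0, 0, 0, 0, 0, 0, 0, 0])

```text
clock: 6.95
position: [0.5622, -0.0183, 0.0476]
ee_rot: [0.338, 3.123, 0.001]
force: [-1.7, -2.3, 3.6]
width: 0.006
gripper_force: 2.4
```

>>> carry_out(increments=[0.4, 2, 0, 0, 0, 0, 0.2, 1, 0, 0, 0, 0, 0, 0, 0, 0, 0, 0])

```text
clock: 7.32
position: [0.5627, -0.0158, 0.0476]
ee_rot: [0.338, 3.123, 0.0]
force: [-0.9, -3.4, 4.2]
width: 0.007
gripper_force: 2.7
```

```bash
python3 - <<'E'
from cell import vision,readout
import cv2,numpy as np
a=cv2.resize(vision.get_image('scene')[150:240,190:320],(520,360));b=cv2.resize(vision.get_image('side')[150:250,255:325],(280,400))
o=np.zeros((400,800,3),np.uint8);o[:360,:520]=a;o[:,520:]=b
cv2.imwrite('pics/c4.png',cv2.convertScaleAbs(o[:,:,::-1],alpha=1.8))
s=readout.observe();print(s['position'],s['force'])
E
```

```text
[ 0.56271178 -0.01583346  0.04756166] [-1.10031133 -3.58222047  4.37340452]
```

View pics/c4.png

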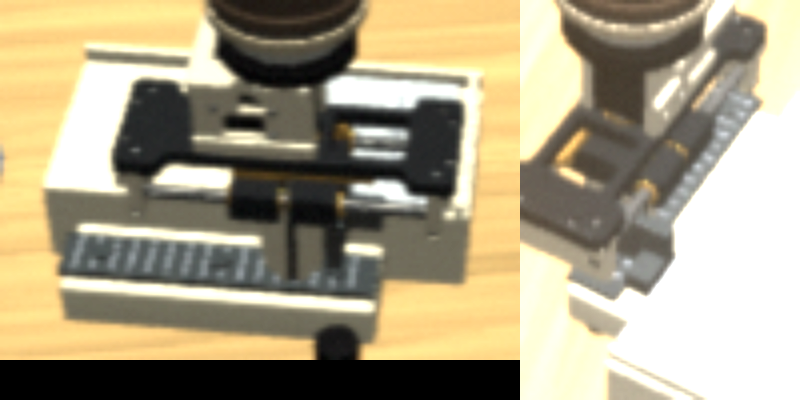

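The lid is almost shut and the case hasn't moved (same pixel corners). The y force is beginning to rise, so I'll continue in small steps.

>>> carry_out(increments=[0.2, 1, 0, 0, 0, 0, 0, 0, 0, 0, 0, 0])

```text
clock: 7.68
position: [0.5629, -0.0148, 0.0475]
ee_rot: [0.338, 3.123, 0.0]
force: [-0.7, -4.8, 4.5]
width: 0.01
gripper_force: 2.8
```

>>> carry_out(increments=[0.2, 1, 0, 0, 0, 0, 0, 0, 0, 0, 0, 0])

```text
clock: 7.92
position: [0.5632, -0.0137, 0.0476]
ee_rot: [0.338, 3.123, 0.0]
force: [-0.8, -3.2, 4.4]
width: 0.009
gripper_force: 2.8
```

>>> carry_out(increments=[0.2, 1, 0, 0, 0, 0, 0, 0, 0, 0, 0, 0])

```text
clock: 8.18
position: [0.5633, -0.0128, 0.0476]
ee_rot: [0.339, 3.123, 0.0]
force: [0.6, -4.3, 3.3]
width: 0.009
gripper_force: 3.6
```

>>> carry_out(increments=[0.1, 0.7, 0, 0, 0, 0, 0, 0, 0, 0, 0, 0])

```text
clock: 8.43
position: [0.5633, -0.0128, 0.0476]
ee_rot: [0.339, 3.123, -0.001]
force: [-1.2, -6.7, 4.9]
width: 0.005
gripper_force: 4.3
```

>>> carry_out(increments=[0.1, 0.7, 0, 0, 0, 0, 0, 0, 0, 0, 0, 0])

```text
clock: 8.68
position: [0.5633, -0.0128, 0.0476]
ee_rot: [-0.34, -3.123, 0.002]
force: [-1.7, -8.5, 5.3]
width: 0.008
gripper_force: 5.0
```

End stop reached: the position has stalled at offset 48.6 mm (49 expected) while the force climbs. I'll ease back and lift straight up.

>>> carry_out(increments=[-0.3, -1.5, 0, 0, 0, 0, -0.4, -2, 0, 0, 0, 0, 0, 0, 5, 0, 0, 0, 0, 0, 8, 0, 0, 0, 0, 0, 15, 0, 0, 0, 0, 0, 25, 0, 0, 0, 0, 0, 40, 0, 0, 0, -20, 0, 40, 0, 0, 0, -20, 0, 20, 0, 0, 0, 0, 0, 0, 0, 0, 0])

```text
clock: 9.93
position: [0.5225, -0.0151, 0.2029]
ee_rot: [0.338, 3.12, -0.0]
force: [0.4, -0.2, -0.6]
width: 0.004
gripper_force: 0.0
```

```bash
python3 - <<'E'
from cell import vision,readout
import cv2,numpy as np
a=cv2.resize(vision.get_image('scene')[150:240,190:320],(520,360));b=cv2.resize(vision.get_image('side')[150:250,255:325],(280,400))
o=np.zeros((600,800,3),np.uint8);o[:360,:520]=a;o[:400,520:]=b
o[360:,:320]=cv2.resize(vision.get_image('scene')[100:310,120:400],(320,240))
cv2.imwrite('pics/c5.png',cv2.convertScaleAbs(o[:,:,::-1],alpha=1.8))
s=readout.observe();print(s['position'],s['force'],s['clock'])
E
```

```text
[ 0.52275883 -0.01508818  0.20020102] [ 0.14006925  0.06110667 -0.00312585] 10.075
```

View pics/c5.png

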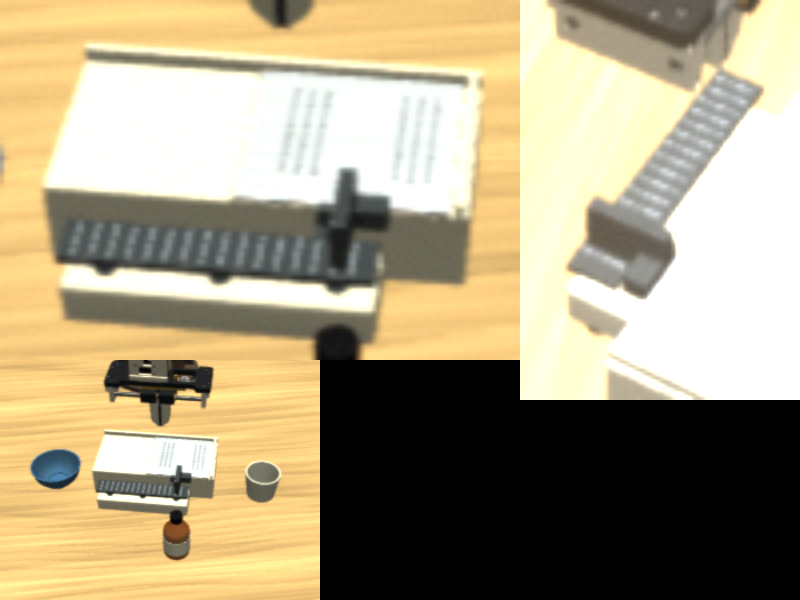

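The picture shows the lid fully over the opening and the bar sprung back up. The tooth is visible at (323,215) behind the lug at (347,200), and the case and bystanders are where they were. Handing in.

```bash
python3 -c "
from cell import arm; print(arm.sign_off())"
```

```text
the job is handed in; nothing more can be done
None
```

The knife case is locked: the lid is fully shut against its end stop, the catch has sprung up with its tooth behind the lug, and the case, cup, bowl and bottle look unmoved in the final picture. I handed the job in at about 10 s on the robot's clock; sign-off gave no verdict.

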